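# Nest a tabbed specimen block, seat the clamp's thumbscrew and hold it a quarter turn back

## Robot

A 6-joint arm with a two-finger parallel gripper is mounted at the origin on a cart in front of the work surface, level with it; the furniture and walls round the work are solid. World frame = base frame: x ahead of the robot, y to its left, z up, the work surface at z = 0. Lengths are in m, angles in degrees, forces in N, time in s.
With the tool pointing down it reaches from about 0.3 to 0.75 m from the base axis. Payload 8.5 kg.
Tool frame: the origin (TCP) lies at the very end of the fingers, on their centre line; the grasp point (between the pads) lies 19 mm behind it; z points along the fingers, y is the line along which they close (so a half turn about z gives the same grasp; the last joint's range is limited). The gripper opens to 88 mm and grips with 3 to 60 N. Pads are 18 mm wide; open, the fingers measure 123 mm over their backs; the gripper's body (75 mm by 187 mm) begins 45 mm behind the grasp point.
Start: joints at [57.794, 21.807, 74.336, -0, 83.858, -12.336], TCP at [0.187, 0.517, 0.239] pointing down, gripper open.
Joint ranges: [-178.18, 178.18], [-50.72, 133.34], [12.68, 142.11], [-81.47, 261.47], [9.98, 163.14], [-165.26, 165.26]. Speed limits (degrees/s): [136.94, 136.94, 180, 180, 180, 180].

## Interface

Orientations are given as [roll, pitch, yaw] about the fixed x, y, z axes, in that order (R = Rz(yaw) Ry(pitch) Rx(roll)).
In Python, from cell import arm gives the robot as it stands.
- The arm moves only by the tool apply_moves, never from a script. Its argument "moves" is a list that holds one entry, the list of rows, each a list of 7 numbers: the shift along the tool's x, y, z in mm, then the turn, a rotation vector about the tool's x, y, z in rad, then the closure, from 0 (fully open) to 1 (shut). A call has 1 to 20 rows; each row is the pose to reach, as a shift and turn from the pose commanded when the call began, along the tool's axes at that moment; what a row does not reach only later rows make up. A row lasts 1/10 s, in which the tool goes at most 50 mm and 8.59 degrees, less where a joint would pass 70% of its speed; a pose out of reach is approached as far as the arm can. A call with a gripper value outside its range is refused whole. The fingers move at their own pace and stop on an object; "force" is the grip in N (left out, the last holds). Time passes only in rows, so rows that repeat a pose let the fingers close. It gives the time, the measured TCP pose, the force, the opening and the grip force at its end, in the units of the state.
- arm.get_obs(): the state, without advancing time (a new reading comes with each control period).
- arm.capture(name): name is "scene" or "side" or "wrist"; returns a dict with "image" (384x512x3 uint8, red, green, blue), "z_map" (384x512 float32, m along the optical axis (not along the pixel's ray), 0 where there is no reading), "fx", "fy", "cx", "cy" (pixels), "pose" (4x4, takes a point from camera to world coordinates). Camera axes: x right, y up, looking along -z (the intrinsics and any distortion apply to the point x, -y, -z); pixel columns grow to the right and rows downward; lengths in m; the calibration is good to about 2 mm. A picture is of the moment at which its call begins.
- arm.hand_in(): hands the job in; it is judged then, once.
Trained networks look in a picture, given as the dict that the camera call returned (one of the last four; its "shot" number tells which), for a name from the list of things; names that differ only in an ending like _2 or _b are one class to them, and where a whole thing is asked for, a point or a joint stands for the part that bears it (a point fixed in the world has none). Each returns a list of dicts, best first, with "score" (0 to 1); they miss things now and then, are a little off and sometimes report something else, mostly with a low value. They report only what shows in the picture. A call takes as long as a camera call. They do not tell look-alikes from the thing itself.
- arm.trace(picture, target): "pixels" (384x512 bool, what is visible of it) and "rect" ([left, top, width, height] in pixels, round what is visible of it).
- arm.landmark_of(picture, target): "uv" ([column, row] in pixels: a listed point, or the origin of a listed thing).
The state is a dict: "t": time; "joint_positions": joint angles; "qd": joint speeds; "tau": joint torques, N m; "tool_pos": TCP position; "orientation": TCP orientation; "force": force on the tool from outside, world axes, zero at the start; "torque": the same for the moment, N m; "width": finger opening in m; "grip_force": force on a finger pad.
Only numpy, scipy, OpenCV 4.12 (cv2) and the standard library are available. Lean on these libraries where they do the work, as an engineer would, in place of code of your own. Each camera call takes 0.05 s, during which the arm holds its last target. There are 200 camera calls.

## Task

Set the tabbed metal specimen block flat in the nest of the edge clamp with its tab in the slot of the end stop, and let go of it. Then turn the winged thumbscrew clockwise until it seats hard against its stop, back it off a quarter turn, and finish still gripping the thumbscrew at that setting so that it cannot creep. Do not push aside or knock over the small glassware and other things standing about.

Things in the scene. Friction and masses are not known exactly. Their poses are not given: they have to be found in the camera images.
- specimen_block: Loose bare-metal block, 50 mm along its x, 30 mm along its y, 40 mm tall, 0.16 kg, standing upright on the bench; a tab 16 mm long, 12 mm wide and 12 mm high sticks out at the foot of its +x end. A dark flush disc is on top. Origin: centre of the underside of the 50 x 30 mm body; z up. Best gripped across its 30 mm width (y), in the upper 24 mm.
- block_tab (a point): Tip of the block's tab: 41 mm from the block's origin along its +x, 6 mm above its underside.
- edge_clamp: Edge clamp fixed to the bench: grey base plate 155 x 84 x 8 mm, from x = -104 to +51 mm in its own frame. Origin: on the bench under the centre of the nest; x runs from the thumbscrew to the end stop, z up. The screw's grey housing, 40 x 46 mm, 40 mm tall, is centred on x = -70 mm.
- nest (a point): Centre of the clamp's nest floor, 8 mm above the bench, axes as the clamp's. The block's origin belongs here, its x along the clamp's x, tab to +x (0 to 3 mm toward -x is fine: the jaw pushes it on). Two steel side guides with sloping lead-ins leave 33 mm in y for the block; they end 21 mm above the bench.
- end_stop (a point): Mouth of the slot in the clamp's end stop, at x = +25 mm, 8 mm above the bench. The end stop is two steel halves, up to 21 mm above the bench, their faces at x = +25 mm, with an 18 mm wide slot for the tab between them.
- jaw_face (a point): Middle of the face of the steel sliding jaw (28 mm wide, up to 24 mm above the bench) that closes the nest at -x. The face is at x = -25.2 mm in the clamp's frame when the screw is seated, and 2 mm further back per radian of back-off.
- thumbscrew: Steel winged head on the clamp's upright screw, at x = -70 mm, y = 0 in the clamp's frame: a flat wing 32 mm long (its x), 9 mm thick (its y), from 56 to 86 mm above the bench, on an 18 mm hub up to 59 mm. Origin: on the axis, 70 mm above the bench; z up. It does not rise as it turns. At the seat its x is the clamp's x. Pinch the wing across its thickness, from above.
- clamp_screw (a joint): Turn of the thumbscrew in rad: 0 is seated (hard stop), growing counter-clockwise seen from above as it is backed off; at the start between 2.0 and 3.0, outer stop at 3.4. Clockwise seen from above tightens. It stays where it is left; turning takes about 0.05 N m, much more at the stop. A quarter turn back from the seat is 1.57.
- beaker_50: Bystander, loose: clear open glass beaker, 48 mm across, 56 mm tall. Origin: centre of its underside.
- sample_vial_1: Bystander, loose: small capped glass vial, 24 mm across, 52 mm tall. Origin: centre of its underside.
- rubber_stopper: Bystander, loose: tapered rubber stopper, 33 mm across, 26 mm tall, between the block and the clamp. Origin: centre of its underside.
- petri_dish: Bystander, loose: clear flat dish, 64 mm across, 16 mm tall. Origin: centre of its underside.
- crucible: Bystander, loose: small white open crucible, 42 mm across, 35 mm tall. Origin: centre of its underside.
- cal_weight: Bystander, loose: small knobbed calibration weight, 26 mm across, 41 mm tall. Origin: centre of its underside.
Not all that is in view belongs to the job. Of the things shaped like the specimen_block, the metal one is meant.

How it is judged (in metres and radians):
On the way, in this order (a step that is already met when the one before it is completed fails the run):
1. the block is down in the nest, tab in the slot of the end stop, and let go (x of specimen_block in the frame of edge_clamp between -0.009 and 0.003 m and y of specimen_block in the frame of edge_clamp between -0.004 and 0.004 m and z of specimen_block in the frame of edge_clamp below 0.0105 m and x of block_tab in the frame of edge_clamp above 0.03 m and angle between specimen_block's own z axis and vertical below 0.08 rad and contact force between the fingers and specimen_block below 0.3 N), for 0.2 s.
2. the thumbscrew has been turned to its seat with the block in the nest (all of step 1 and value of joint clamp_screw below 0.08 rad), for 0.1 s.
At the end, for the whole second after the job is handed in: Block flat in the nest (within 2.5 mm of its floor, 4 mm sideways), tab in the slot, fingers off it; the thumbscrew, having been at its seat (within 0.08 rad), is a quarter turn back (1.57 +- 0.25 rad), at rest and still gripped (over 1.5 N) (all of step 1 and value of joint clamp_screw between 1.32 and 1.82 rad and velocity of joint clamp_screw between -0.1 and 0.1 rad/s and contact force between the fingers and thumbscrew above 1.5 N); the arm keeps its last pose, push and grip.
It fails at once if a bystander is pushed more than 4 cm away (distance of any of beaker_50, sample_vial_1, rubber_stopper, petri_dish, crucible, cal_weight from where it was at the start of the episode above 0.04 m).
It fails at once if a bystander is knocked over (angle between any of beaker_50, sample_vial_1, rubber_stopper, petri_dish, crucible, cal_weight's own z axis and vertical above 0.6 rad).
It also fails if it takes over 64 s, if anything falls off the work surface, if the arm or the gripper's body presses on something with over 40 N, if the wrist force passes 120 N, or if a joint passes its speed limit or range.

## Working session

There is one attempt and no reset: what is moved stays moved. The work goes in short steps, Python scripts to look and compute and a tool call to move; the robot and the scene stay as the last step left them, time stands still between calls to the robot, and variables do not carry over. Pictures are saved under pics/ and viewed, at most 10 in all, crops included, and the job is handed in when it is done.

Besides the shell and the picture viewer there is one more tool, called after "Emit:" as name([rows], argument=value, ...), one row to a line, values as JSON. apply_moves: Moves the arm, as the interface text tells. Its arguments: {"type":"object","properties":{"moves":{"type":"array","items":{"type":"array","items":{"type":"array","items":{"type":"number"}}}},"force":{"type":"number"}},"required":["moves"]}

```bash
mkdir -p pics; ls; cat > h.py <<'E'
import numpy as np, cv2
from cell import arm
def world(p,u,v,z=None):
    K=np.array([[p['fx'],0,p['cx']],[0,p['fy'],p['cy']],[0,0,1]])
    r=np.array([(u-p['cx'])/p['fx'],-(v-p['cy'])/p['fy'],-1.0])
    T=np.array(p['pose'])
    if z is None:
        d=p['z_map'][int(round(v)),int(round(u))]; return T[:3,:3]@(r*d)+T[:3,3]
    w=T[:3,:3]@r; return T[:3,3]+w*(z-T[2,3])/w[2]
def cloud(p):
    v,u=np.mgrid[0:384,0:512]; d=p['z_map']
    c=np.stack([(u-p['cx'])/p['fx']*d,-(v-p['cy'])/p['fy']*d,-d],-1)
    T=np.array(p['pose']); return c@T[:3,:3].T+T[:3,3]
def save(n,im): cv2.imwrite('pics/'+n,cv2.cvtColor(im,cv2.COLOR_RGB2BGR))
E
python3 - <<'E'
from h import *
ps={n:arm.capture(n) for n in('scene','side')}
save('a.png',cv2.resize(np.hstack([ps['scene']['image'],ps['side']['image']]),(800,300)))
save('scene.png',ps['scene']['image'])
print({k:v for k,v in ps['scene'].items() if k not in('image','z_map')})
for n,p in ps.items():
  C=cloud(p)
  for t in ['specimen_block','block_tab','edge_clamp','nest','end_stop','jaw_face','thumbscrew','beaker_50','sample_vial_1','rubber_stopper','petri_dish','crucible','cal_weight']:
    for r in arm.landmark_of(p,t)[:3]:
        if r['score']<.2: continue
        u,v=r['uv']; 
        z={'nest':.008,'end_stop':.008,'jaw_face':.016,'thumbscrew':.07,'block_tab':.006}.get(t,0)
        print(n,t,round(r['score'],2),np.round([u,v]),np.round(world(p,u,v,z),3))
E
```

```text
pics
{'fx': 353.5312229629778, 'fy': 353.5312229629778, 'cx': 253.98268489595327, 'cy': 195.1203691061539, 'pose': array([[-0.84153582,  0.41449129, -0.34643099,  0.21406945],
       [-0.54019915, -0.64388411,  0.54184697,  0.52997403],
       [ 0.00152944,  0.64312536,  0.76575938,  0.80720982],
       [ 0.        ,  0.        ,  0.        ,  1.        ]]), 'shot': 1}
scene specimen_block 0.78 [295. 173.] [ 0.519 -0.187  0.   ]
scene specimen_block 0.73 [303. 195.] [ 0.457 -0.119  0.   ]
scene specimen_block 0.55 [263. 185.] [ 0.577 -0.091  0.   ]
scene block_tab 0.75 [269. 176.] [ 0.578 -0.128  0.006]
scene block_tab 0.66 [291. 189.] [ 0.495 -0.117  0.006]
scene block_tab 0.59 [305. 172.] [ 0.492 -0.203  0.006]
scene edge_clamp 0.63 [220. 280.] [0.502 0.234 0.   ]
scene nest 0.57 [219. 275.] [0.509 0.23  0.008]
scene end_stop 0.72 [208. 283.] [0.519 0.261 0.008]
scene jaw_face 0.46 [230. 263.] [0.502 0.19  0.016]
scene thumbscrew 0.46 [240. 249.] [0.484 0.17  0.07 ]
scene beaker_50 0.54 [233. 175.] [ 0.679 -0.074 -0.   ]
scene beaker_50 0.45 [266. 209.] [ 0.521 -0.017  0.   ]
scene
[... 827 characters left out ...]
nd_stop 0.62 [264. 220.] [ 0.507 -0.021  0.008]
side end_stop 0.36 [178. 192.] [0.506 0.219 0.008]
side jaw_face 0.51 [180. 195.] [0.488 0.201 0.016]
side jaw_face 0.44 [324. 253.] [ 0.464 -0.184  0.016]
side thumbscrew 0.57 [190. 181.] [0.492 0.167 0.07 ]
side thumbscrew 0.41 [171. 192.] [0.439 0.187 0.07 ]
side beaker_50 0.75 [310. 186.] [ 0.682 -0.069  0.   ]
side sample_vial_1 0.61 [278. 169.] [0.712 0.034 0.   ]
side rubber_stopper 0.72 [266. 224.] [ 0.507 -0.027  0.   ]
side rubber_stopper 0.64 [326. 253.] [ 0.481 -0.184  0.   ]
side petri_dish 0.74 [223. 255.] [0.376 0.018 0.   ]
side crucible 0.87 [176. 242.] [0.363 0.133 0.   ]
side cal_weight 0.49 [392. 212.] [ 0.675 -0.284  0.   ]
```

View pics/scene.png

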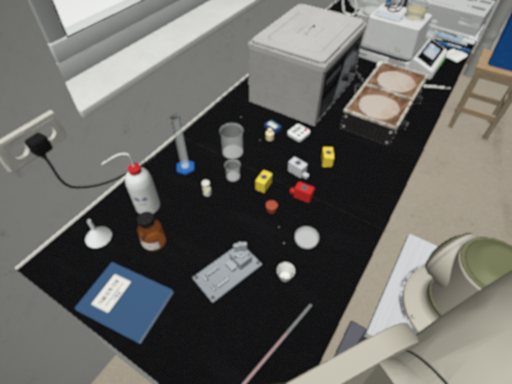

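The picture shows four block-shaped things: grey (297,167), yellow (328,156), yellow (263,181) and red (302,191). The grey one is the metal specimen. The clamp is near (228,270), the stopper at (271,207) and the crucible at (286,271). Next I'll check a crop and measure.

```bash
python3 - <<'E'
from h import *
p=arm.capture('scene'); s=arm.capture('side')
a=p['image'][140:220,240:350]; b=p['image'][230:310,180:290]
save('c.png',np.hstack([cv2.resize(x,(400,291),interpolation=cv2.INTER_CUBIC) for x in (a,b)]))
C=cloud(p)
for r in arm.trace(p,'specimen_block')[:5]:
    m=r['pixels']; print(round(r['score'],2),r['rect'],p['image'][m].mean(0).round(),C[m].mean(0).round(3),C[m][:,2].max().round(3))
for r in arm.trace(s,'specimen_block')[:5]:
    m=r['pixels']; D=cloud(s); print('side',round(r['score'],2),r['rect'],s['image'][m].mean(0).round(),D[m].mean(0).round(3),D[m][:,2].max().round(3))
E
```

```text
0.62 [287.1, 159.8, 19.0, 18.4] [164. 166. 167.] [ 0.513 -0.185  0.028] 0.807
0.62 [288.0, 182.5, 22.6, 20.0] [163.  47.  46.] [ 0.454 -0.099  0.035] 0.807
0.55 [319.5, 148.7, 12.0, 15.8] [184. 167.  67.] [ 0.456 -0.272  0.033] 0.807
0.51 [255.6, 171.5, 15.3, 19.6] [183. 166.  66.] [ 0.572 -0.078  0.029] 0.043
side 0.77 [283.8, 232.2, 18.1, 23.8] [181.  42.  42.] [ 0.444 -0.12   0.035] 0.772
side 0.69 [329.1, 222.1, 21.4, 30.9] [183. 185. 188.] [ 0.503 -0.199  0.036] 0.772
side 0.67 [355.8, 255.1, 37.7, 26.6] [199. 182.  39.] [ 0.451 -0.294  0.033] 0.772
side 0.66 [148.8, 174.3, 63.0, 44.8] [154. 163. 169.] [0.486 0.192 0.022] 0.772
side 0.56 [291.2, 195.5, 27.7, 29.7] [191. 174.  37.] [ 0.567 -0.096  0.029] 0.772
```

View pics/c.png

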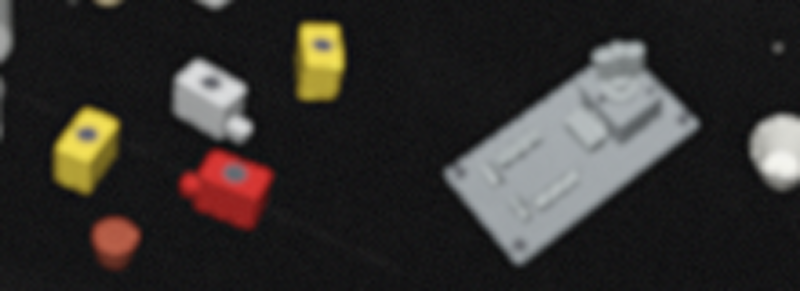

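Confirmed: the left half shows the grey block with its tab toward the lower right, and the right half shows the clamp with its screw at the upper right. The next step is to move the wrist camera over the block.

```bash
cat >> h.py <<'E'
from scipy.spatial.transform import Rotation as R
def tool():
    o=arm.get_obs(); return np.array(o['tool_pos']),R.from_euler('xyz',o['orientation'],degrees=True)
def go(pos,yaw=None,Rt=None):
    """shift (mm) and rotvec in tool axes to reach pos with tool down, x axis at world yaw (deg)"""
    p,r=tool()
    if Rt is None: Rt=R.from_euler('xyz',[180,0,yaw],degrees=True)
    return np.round(r.inv().apply(np.array(pos)-p)*1000,1),np.round((r.inv()*Rt).as_rotvec(),4)
E
python3 - <<'E'
from h import *
o=arm.get_obs(); print(o)
w=arm.capture('wrist'); p,r=tool(); T=w['pose']
print(w['fx'],w['cx'],w['cy'],r.inv().apply(T[:3,3]-p),r.inv().as_matrix()@T[:3,:3])
for y in(-90,0,45,90,135,180): print(y,go([.56,-.19,.22],y))
E
```

```text
{'t': 1.6, 'joint_positions': array([ 5.77909907e+01,  2.18076487e+01,  7.43357878e+01,  1.15149164e-03,
        8.38584071e+01, -1.23356082e+01]), 'qd': array([-0.06205806,  0.04539595,  0.00114742, -0.06372077,  0.04195992,
       -0.03205516]), 'tau': array([-5.05937569e-04, -4.37797344e+01, -2.24729651e+01,  7.13175139e-02,
        3.14103579e-02, -1.93299917e-05]), 'tool_pos': array([0.18695463, 0.51723122, 0.23873876]), 'orientation': array([-1.79998444e+02, -1.51231667e-03,  1.60126476e+02]), 'force': array([-0.23064443,  0.07649522,  0.22528751]), 'torque': array([-0.01117077,  0.015938  ,  0.02493615]), 'grip_force': 0.0, 'width': 0.08826760282983027}
330.59538081065796 255.99605006426415 189.42250909848502 [ 0.06986084  0.00169181 -0.14632153] [[-6.60087709e-05  9.62526168e-01  2.71188812e-01]
 [ 9.99998751e-01  4.91730142e-04 -1.50188512e-03]
 [-1.57895544e-03  2.71188374e-01 -9.62524999e-01]]
-90 (array([-591.2, -538.3,   18.8]), array([-0.    , -0.    , -1.9176]))
0 (array([-591.2, -538.3,   18.8]), array([0.    , 0.    , 2.7948]))
45 (array([-591.2, -538.3,   18.8]), array([0.    , 0.    , 2.0094]))
90 (array([-591.2, -538.3,   18.8]), array([-0.   ,  0.   ,  1.224]))
135 (array([-591.2, -538.3,   18.8]), array([-0.    ,  0.    ,  0.4386]))
180 (array([-591.2, -538.3,   18.8]), array([-0.    ,  0.    , -0.3468]))
```

Emit:
apply_moves([
  [[-525,-562,35,0,0,-0.347,0.35],[-525,-562,35,0,0,-0.347,0.35],[-525,-562,35,0,0,-0.347,0.35],[-525,-562,35,0,0,-0.347,0.35],[-525,-562,35,0,0,-0.347,0.35],[-525,-562,35,0,0,-0.347,0.35],[-525,-562,35,0,0,-0.347,0.35],[-525,-562,35,0,0,-0.347,0.35],[-525,-562,35,0,0,-0.347,0.35],[-525,-562,35,0,0,-0.347,0.35],[-525,-562,35,0,0,-0.347,0.35],[-525,-562,35,0,0,-0.347,0.35],[-525,-562,35,0,0,-0.347,0.35],[-525,-562,35,0,0,-0.347,0.35],[-525,-562,35,0,0,-0.347,0.35],[-525,-562,35,0,0,-0.347,0.35],[-525,-562,35,0,0,-0.347,0.35],[-525,-562,35,0,0,-0.347,0.35],[-525,-562,35,0,0,-0.347,0.35]],
], force=25)

```text
t: 3.55
tool_pos: [0.4893, -0.1886, 0.204]
orientation: [180.0, -0.0, -179.9]
force: [-0.2, 0.5, 0.1]
width: 0.0575
grip_force: 0.0
```

```bash
python3 - <<'E'
from h import *
print(arm.get_obs()['tool_pos'],arm.get_obs()['joint_positions'])
w=arm.capture('wrist'); save('w1.png',w['image']); C=cloud(w)
for t,z in(('specimen_block',0),('block_tab',.006)):
  for r in arm.landmark_of(w,t)[:3]: print(t,round(r['score'],2),r['uv'],world(w,*r['uv'],z).round(4))
for r in arm.trace(w,'specimen_block')[:3]:
  m=r['pixels']; print(r['rect'],w['image'][m].mean(0))
  # top face
  q=m&(abs(C[...,2]-.04)<.006)
  if q.sum()>50:
    (cx,cy),(a,b),an=cv2.minAreaRect((C[q][:,:2]*1e4).astype(np.float32)); print('top',cx/1e4,cy/1e4,a/10,b/10,an,np.median(C[q][:,2]))
E
```

```text
[ 0.48930601 -0.18860817  0.20395874] [-3.40319389e+01  2.09052159e+01  8.18322510e+01  8.94775931e-03
  7.72741801e+01 -1.24099188e+02]
specimen_block 0.74 [244.0, 190.3] [ 0.5199 -0.1996  0.    ]
specimen_block 0.73 [344.8, 235.5] [ 0.5737 -0.0846  0.    ]
specimen_block 0.62 [325.1, 132.3] [ 0.4565 -0.1139  0.    ]
block_tab 0.93 [307.1, 242.6] [ 0.5798 -0.1284  0.006 ]
block_tab 0.68 [124.7, 156.9] [ 0.4817 -0.3246  0.006 ]
block_tab 0.64 [254.1, 153.9] [ 0.4784 -0.1885  0.006 ]
[307.1, 224.4, 70.1, 29.0] [206.96950241 192.26324238  48.88443018]
top 0.566380517578125 -0.06989522094726562 26.670849609375 14.031576538085938 43.59162139892578 0.04039843209800398
[309.5, 103.8, 39.9, 67.3] [213.96693841  94.02626812  93.19746377]
top 0.45583984375 -0.1159649169921875 50.032647705078126 29.35101318359375 4.292625904083252 0.04046564817041509
[118.5, 114.5, 66.7, 49.2] [235.24578436 230.84312724  79.08175779]
top 0.460602490234375 -0.2885962890625 29.821826171875 50.186248779296875 29.219709396362305 0.040336844702378694
```

View pics/w1.png

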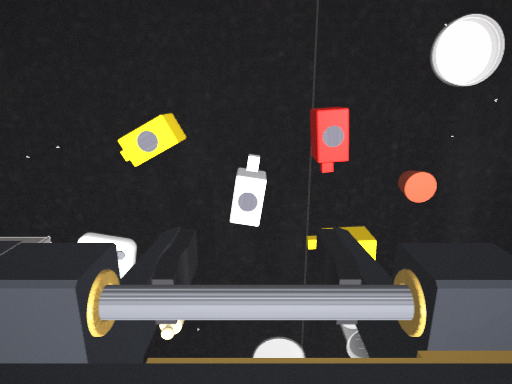

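The grey block is at (248,197) with its tab toward (254,162), and it's clear of its neighbours. I'll fit its top face.

```bash
python3 - <<'E'
from h import *
w=arm.capture('wrist'); C=cloud(w)
m=np.zeros((384,512),np.uint8); m[160:232,222:278]=1
q=(m>0)&(abs(C[...,2]-.04)<.004)
(cx,cy),(a,b),an=cv2.minAreaRect((C[q][:,:2]*1e4).astype(np.float32)); print(cx/1e4,cy/1e4,a/10,b/10,an,C[q].mean(0))
t=(m>0)&(abs(C[...,2]-.012)<.003); m2=np.zeros_like(m); m2[150:172,240:266]=1; t=(m2>0)&(abs(C[...,2]-.012)<.003)
print('tab',C[t].mean(0),t.sum()); d=C[t].mean(0)-C[q].mean(0); print(np.degrees(np.arctan2(d[1],d[0])))
x=C[q][:,:2]-C[q][:,:2].mean(0); v=np.linalg.svd(x,full_matrices=False)[2][0]; print(np.degrees(np.arctan2(v[1],v[0])))
E
```

```text
0.519676123046875 -0.19548245849609375 30.015447998046874 50.15543823242187 80.96379089355469 [ 0.51852271 -0.1953871   0.04046978]
tab [ 0.48769377 -0.19079435  0.01237782] 197
171.52665626824074
-9.025417256138201
```

Emit:
apply_moves([
  [[-30.4,-6.8,40,0,0,0.159,0.35],[-30.4,-6.8,80,0,0,0.159,0.35],[-30.4,-6.8,120,0,0,0.159,0.35],[-30.4,-6.8,150,0,0,0.159,0.35],[-30.4,-6.8,175,0,0,0.159,0.35],[-30.4,-6.8,187,0,0,0.159,0.35],[-30.4,-6.8,187,0,0,0.159,0.35],[-30.4,-6.8,187,0,0,0.159,1],[-30.4,-6.8,187,0,0,0.159,1],[-30.4,-6.8,187,0,0,0.159,1],[-30.4,-6.8,187,0,0,0.159,1],[-30.4,-6.8,187,0,0,0.159,1]],
], force=30)

```text
t: 5.0
tool_pos: [0.5204, -0.1967, 0.0176]
orientation: [-180.0, 0.1, 170.9]
force: [-0.7, 1.5, 7.2]
width: 0.0298
grip_force: 30.0
```

Emit:
apply_moves([
  [[0,0,-45,0,0,0,1],[0,0,-90,0,0,0,1],[0,0,-140,0,0,0,1],[89,340,-200,0,0,1.693,1],[89,340,-200,0,0,1.693,1],[89,340,-200,0,0,1.693,1],[89,340,-200,0,0,1.693,1],[89,340,-200,0,0,1.693,1],[89,340,-200,0,0,1.693,1],[89,340,-200,0,0,1.693,1],[89,340,-200,0,0,1.693,1],[89,340,-200,0,0,1.693,1],[89,340,-200,0,0,1.693,1],[89,340,-200,0,0,1.693,1],[89,340,-200,0,0,1.693,1],[89,340,-200,0,0,1.693,1],[89,340,-200,0,0,1.693,1],[89,340,-200,0,0,1.693,1]],
])

```text
t: 6.8
tool_pos: [0.4858, 0.1532, 0.2167]
orientation: [-180.0, 0.0, 74.0]
force: [-0.3, -0.3, -1.9]
width: 0.0295
grip_force: 30.0
```

```bash
python3 - <<'E'
from h import *
w=arm.capture('wrist'); save('w2.png',w['image']); C=cloud(w)
for t,z in(('specimen_block',0),('edge_clamp',0),('nest',.008),('end_stop',.008),('jaw_face',.016),('thumbscrew',.07)):
  for r in arm.landmark_of(w,t)[:2]: print(t,round(r['score'],2),r['uv'],world(w,*r['uv'],z).round(4))
np.savez('w2.npz',C=C,im=w['image'])
# base plate top
q=(abs(C[...,2]-.008)<.003)
n,l,s,_=cv2.connectedComponentsWithStats(q.astype(np.uint8)); i=1+s[1:,4].argmax(); print(s[i])
(cx,cy),(a,b),an=cv2.minAreaRect((C[l==i][:,:2]*1e4).astype(np.float32)); print(cx/1e4,cy/1e4,a/10,b/10,an)
E
```

```text
specimen_block 0.89 [253.4, 228.6] [0.4614 0.0789 0.    ]
specimen_block 0.62 [290.3, 360.5] [ 0.4564 -0.1159  0.    ]
nest 0.71 [258.7, 80.9] [0.5125 0.2362 0.008 ]
end_stop 0.67 [256.1, 55.4] [0.5166 0.2603 0.008 ]
jaw_face 0.74 [256.1, 114.1] [0.5009 0.2055 0.016 ]
thumbscrew 0.71 [462.8, 211.5] [0.6635 0.0689 0.07  ]
thumbscrew 0.39 [252.9, 165.8] [0.4863 0.165  0.07  ]
[ 214   30   85  153 8474]
0.500341796875 0.2085236328125 155.08218994140626 84.03239135742187 73.25152587890625
```

View pics/w2.png

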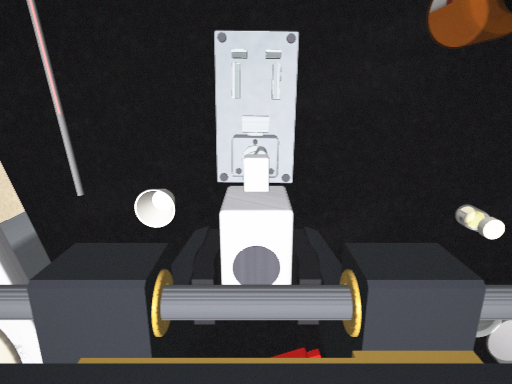

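The view shows the clamp at (256,105), stop at the top, the held block at (256,235) and the crucible at (155,207). The plate fit matches 155 x 84 exactly. I'll cross-check it against the guides and jaw, and measure the block in the hand.

```bash
python3 - <<'E'
from h import *
C=np.load('w2.npz')['C']; p,r=tool()
a=np.radians(73.25); X=np.array([np.cos(a),np.sin(a)]); Y=np.array([-X[1],X[0]]); N=np.array([.50034,.20852])+.0265*X
D=C[...,:2]-N; x=D@X*1e3; y=D@Y*1e3; z=C[...,2]*1e3
inp=(x>-104)&(x<51)&(abs(y)<42)
for lo,hi,n in((18,23,'guides/stop'),(23.1,26,'jaw'),(36,43,'housing'),(80,90,'wing')):
  q=(inp&(z>lo)&(z<hi)); 
  k,l,s,_=cv2.connectedComponentsWithStats(q.astype(np.uint8))
  for i in range(1,k):
    if s[i,4]>15: m=l==i; print(n,s[i,4],'x',x[m].min().round(1),x[m].max().round(1),'y',y[m].min().round(1),y[m].max().round(1))
# block in tool frame
B=r.inv().apply((C.reshape(-1,3)-p))*1e3
near=(abs(B[:,0])<60)&(abs(B[:,1])<18)
t=near&(abs(B[:,2]+23)<3); print('top pts x',np.percentile(B[t,0],[1,50,99]),'y',np.percentile(B[t,1],[1,99]),'z',np.median(B[t,2]))
t=near&(B[:,0]>26)&(abs(B[:,1])<5); print('tab x',np.percentile(B[t,0],[2,98]),'z',np.percentile(B[t,2],[2,50]),np.percentile(B[t,1],[1,99]))
f=near&(B[:,0]>10)&(B[:,0]<30)&(abs(B[:,1])<12)&(B[:,2]>-18)&(B[:,2]<0); print('front face x',np.median(B[f,0]),f.sum())
E
```

```text
guides/stop 98 x 25.6 31.9 y 9.1 23.7
guides/stop 101 x 25.4 31.7 y -23.8 -9.1
guides/stop 206 x -13.7 19.4 y 17.0 24.0
guides/stop 202 x -14.1 19.8 y -23.4 -17.4
guides/stop 73 x -50.2 -44.8 y -10.9 9.7
jaw 368 x -45.8 -30.6 y -13.7 13.7
housing 1035 x -89.6 -50.0 y -23.0 23.0
wing 36 x -59.0 -55.7 y -10.2 -1.6
top pts x [-4.76888444 11.56953608 27.85937493] y [-16.44659646  15.44134418] z -22.603807214126096
tab x [26.15509324 53.97231673] z [-82.2232634   -6.14661732] [-4.81197842  4.89587284]
front face x 27.887886352488213 693
```

Emit:
apply_moves([
  [[40,-1,0,0,0,0.013,1],[79,-1,0,0,0,0.013,1],[79,-1,20,0,0,0.013,1],[79,-1,60,0,0,0.013,1],[79,-1,100,0,0,0.013,1],[79,-1,135,0,0,0.013,1],[79,-1,160,0,0,0.013,1],[79,-1,168,0,0,0.013,1],[79,-1,168,0,0,0.013,1],[79,-1,168,0,0,0.013,1]],
])

```text
t: 8.15
tool_pos: [0.5077, 0.2296, 0.05]
orientation: [179.9, -0.1, 73.2]
force: [-0.2, -0.6, -1.6]
width: 0.0297
grip_force: 30.0
```

```bash
python3 - <<'E'
from h import *
w=arm.capture('wrist'); s=arm.capture('side'); c=arm.capture('scene')
save('w3.png',np.hstack([w['image'],cv2.resize(s['image'][150:230,125:230],(504,384),interpolation=cv2.INTER_CUBIC)])[:, :800] if 0 else cv2.resize(np.hstack([w['image'],cv2.resize(s['image'][150:230,125:230],(504,384),interpolation=cv2.INTER_CUBIC)]),(800,302)))
print(go([.50663,.2294,.0258],73.25))
E
```

```text
(array([-0.5, -0.8, 24.3]), array([ 0.0022, -0.0012, -0.0016]))
```

View pics/w3.png

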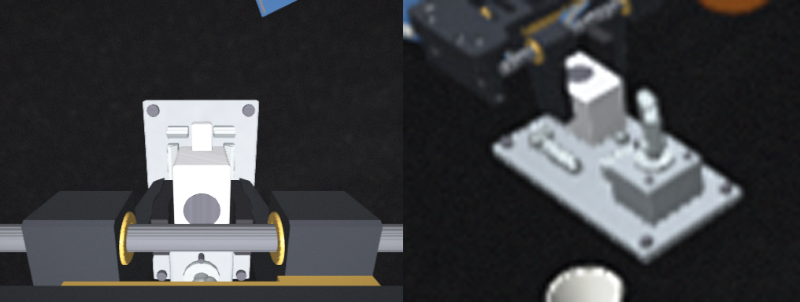

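The block sits above the nest, with the tab at (202,130) centred between the stop halves (167–237). I'll lower it.

Emit:
apply_moves([
  [[-0.5,-0.5,5,0,0,0,1],[-0.5,-0.5,9,0,0,0,1],[-0.5,-0.5,13,0,0,0,1],[-0.5,-0.5,17,0,0,0,1],[-0.5,-0.5,20,0,0,0,1],[-0.5,-0.5,22,0,0,0,1],[-0.5,-0.5,23,0,0,0,1],[-0.5,-0.5,24,0,0,0,1],[-0.5,-0.5,24,0,0,0,1]],
], force=20)

```text
t: 9.2
tool_pos: [0.5062, 0.2291, 0.0256]
orientation: [180.0, -0.0, 73.2]
force: [-2.6, -0.6, 5.7]
width: 0.0298
grip_force: 20.0
```

Emit:
apply_moves([
  [[0,0,0,0,0,0,0.45],[0,0,0,0,0,0,0.45],[0,0,0,0,0,0,0.45],[0,0,-10,0,0,0,0.45],[0,0,-40,0,0,0,0.45],[0,0,-90,0,0,0,0.45],[0,0,-140,0,0,0,0.45],[-60,0,-180,0,0,0,0.45],[-110,0,-180,0,0,0,0.45],[-110,0,-180,0,0,0,0.45],[-110,0,-180,0,0,0,0.45],[-110,0,-180,0,0,0,0.45]],
])

```text
t: 10.4
tool_pos: [0.4745, 0.124, 0.2052]
orientation: [180.0, -0.0, 73.1]
force: [-0.2, -0.3, 0.2]
width: 0.0485
grip_force: 0.0
```

```bash
python3 - <<'E'
from h import *
w=arm.capture('wrist'); save('w4.png',w['image']); C=cloud(w)
a=np.radians(73.25); X=np.array([np.cos(a),np.sin(a)]); Y=np.array([-X[1],X[0]]); N=np.array([.50034,.20852])+.0265*X
D=C[...,:2]-N; x=D@X*1e3; y=D@Y*1e3; z=C[...,2]*1e3
inp=(x>-104)&(x<51)&(abs(y)<42)
for lo,hi,n in((45,52,'block'),(81,91,'wing'),(19,22,'tab+')):
  q=(inp&(z>lo)&(z<hi)); k,l,s,_=cv2.connectedComponentsWithStats(q.astype(np.uint8))
  for i in range(1,k):
    if s[i,4]>15:
      m=l==i; print(n,s[i,4],'x',x[m].min().round(1),x[m].max().round(1),'y',y[m].min().round(1),y[m].max().round(1),'z',np.percentile(z[m],[5,50,95]).round(1))
      (cx,cy),(A,B),an=cv2.minAreaRect(np.c_[x[m],y[m]].astype(np.float32)*10); print('  ',cx/10,cy/10,A/10,B/10,an)
E
```

```text
block 2189 x -26.8 22.7 y -13.9 15.8 z [47.1 48.4 49.7]
   -2.1937713623046875 0.5978271484375 29.718093872070312 49.3561279296875 89.13414001464844
block 18 x -55.6 -52.1 y -1.7 1.9 z [45.3 46.9 48.3]
   -53.69576416015625 -0.11736202239990234 3.8269603729248045 3.1450246810913085 45.068538665771484
wing 439 x -84.4 -55.7 y -10.1 10.0 z [83.3 85.9 88.7]
   -70.14525756835937 -0.129681396484375 10.224897766113282 31.715155029296874 63.06161880493164
tab+ 162 x 28.7 38.9 y -4.7 6.2 z [19.4 20.5 21.6]
   33.81136474609375 0.7221477508544922 10.889920043945313 10.13423843383789 89.45726013183594
tab+ 69 x 25.8 31.5 y 9.8 23.5 z [19.4 20.8 21.9]
   28.579498291015625 16.63139190673828 13.665731811523438 5.694223785400391 88.57395935058594
tab+ 65 x 26.5 31.4 y -23.7 -9.2 z [19.3 20.7 21.7]
   29.661346435546875 -16.559207153320312 14.568426513671875 4.8222095489501955 82.00082397460938
tab+ 161 x -13.8 19.9 y -23.4 -17.7 z [19.3 20.8 21.8]
   3.016984558105469 -20.541102600097656 33.62653503417969 5.566539001464844 0.7428918480873108
tab+ 157 x -13.6 19.1 y 17.6 23.4 z [19.3 20.7 21.9]
   2.722943115234375 20.339768981933595 5.635829925537109 32.749307250976564 88.85598754882812
tab+ 58 x -50.0 -46.3 y -7.7 7.8 z [20.2 21.1 21.8]
   -48.165948486328126 0.0404327392578125 15.515083312988281 3.7546150207519533 89.83940887451172
```

View pics/w4.png

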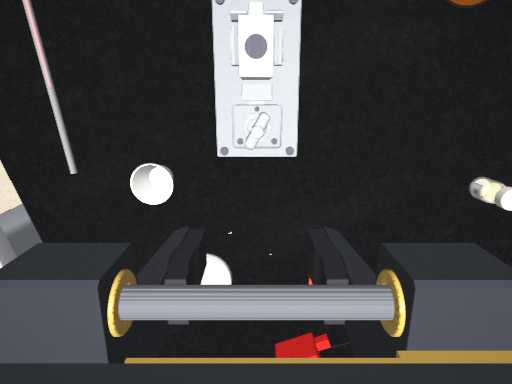

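The block is seated: top at 48 mm, x −2.2, y 0.6. The wing at (257,131) lies at 153° in the clamp frame, so the screw is at about 2.67 rad. I'll turn the tool to match above the screw.

Emit:
apply_moves([
  [[45,0.3,0,0,0,-2.672,0.45],[45,0.3,0,0,0,-2.672,0.45],[45,0.3,0,0,0,-2.672,0.45],[45,0.3,0,0,0,-2.672,0.45],[45,0.3,0,0,0,-2.672,0.45],[45,0.3,0,0,0,-2.672,0.45],[45,0.3,0,0,0,-2.672,0.45],[45,0.3,0,0,0,-2.672,0.45],[45,0.3,0,0,0,-2.672,0.45],[45,0.3,0,0,0,-2.672,0.45],[45,0.3,0,0,0,-2.672,0.45],[45,0.3,0,0,0,-2.672,0.45],[45,0.3,30,0,0,-2.672,0.45],[45,0.3,60,0,0,-2.672,0.45],[45,0.3,95,0,0,-2.672,0.45],[45,0.3,95,0,0,-2.672,0.45],[45,0.3,95,0,0,-2.672,0.45],[45,0.3,95,0,0,-2.672,0.45],[45,0.3,95,0,0,-2.672,0.45],[45,0.3,95,0,0,-2.672,0.45]],
])

```text
t: 12.45
tool_pos: [0.4877, 0.1676, 0.1094]
orientation: [180.0, -0.0, -133.9]
force: [-0.1, 0.2, -1.4]
width: 0.0482
grip_force: 0.0
```

```bash
python3 - <<'E'
from h import *
o=arm.get_obs(); print(o['tool_pos'],o['orientation'],o['joint_positions'].round(1)); print(go([.4878,.1669,.063],-133.8))
w=arm.capture('wrist'); C=cloud(w); a=np.radians(73.25); X=np.array([np.cos(a),np.sin(a)]); Y=np.array([-X[1],X[0]]); N=np.array([.50034,.20852])+.0265*X
D=C[...,:2]-N; x=D@X*1e3; y=D@Y*1e3; z=C[...,2]*1e3
m=(np.hypot(x+70,y)<20)&(z>81)&(z<91); print(m.sum())
if m.sum()>30: print(cv2.minAreaRect(np.c_[x[m],y[m]].astype(np.float32)*10))
E
```

```text
[0.48772216 0.16755508 0.10944899] [ 1.79979548e+02 -1.49105972e-02 -1.33882466e+02] [   5.8   26.3   91.     0.    62.8 -130.3]
(array([ 0.4, -0.5, 46.4]), array([ 0.0004, -0.0003, -0.0014]))
860
((-707.8882446289062, -2.559661865234375), (100.9858169555664, 313.5765380859375), 64.89334869384766)
```

Emit:
apply_moves([
  [[0.4,-0.5,20,0,0,-0.015,0.45],[0.4,-0.5,38,0,0,-0.015,0.45],[0.4,-0.5,46.5,0,0,-0.015,0.45],[0.4,-0.5,46.5,0,0,-0.015,0.45],[0.4,-0.5,46.5,0,0,-0.015,1],[0.4,-0.5,46.5,0,0,-0.015,1],[0.4,-0.5,46.5,0,0,-0.015,1],[0.4,-0.5,46.5,0,0,-0.015,1],[0.4,-0.5,46.5,0,0,-0.015,1],[0.4,-0.5,46.5,0,0,-0.015,1]],
], force=40)

```text
t: 13.5
tool_pos: [0.4887, 0.1658, 0.0636]
orientation: [-179.9, 0.1, -132.9]
force: [4.3, -1.8, -2.0]
width: 0.0087
grip_force: 40.0
```

Emit:
apply_moves([
  [[0,-1.3,0,0,0,0.05,1],[0,-1.3,0,0,0,0.2,1],[0,-1.3,0,0,0,0.35,1],[0,-1.3,0,0,0,0.5,1],[0,-1.3,0,0,0,0.65,1],[0,-1.3,0,0,0,0.8,1],[0,-1.3,0,0,0,0.95,1],[0,-1.3,0,0,0,1.1,1],[0,-1.3,0,0,0,1.25,1],[0,-1.3,0,0,0,1.4,1],[0,-1.3,0,0,0,1.55,1],[0,-1.3,0,0,0,1.7,1],[0,-1.3,0,0,0,1.85,1],[0,-1.3,0,0,0,2.0,1],[0,-1.3,0,0,0,2.15,1],[0,-1.3,0,0,0,2.25,1],[0,-1.3,0,0,0,2.35,1],[0,-1.3,0,0,0,2.45,1],[0,-1.3,0,0,0,2.5,1],[0,-1.3,0,0,0,2.5,1]],
])

```text
t: 15.5
tool_pos: [0.4875, 0.1632, 0.0635]
orientation: [-179.8, 0.3, 83.8]
force: [-6.3, -15.4, 7.9]
width: 0.0086
grip_force: 40.0
```

```bash
python3 - <<'E'
from h import *
o=arm.get_obs(); print(o['orientation'],o['torque'],o['force'],o['joint_positions'].round(1))
E
```

```text
[-179.83227193    0.26353385   83.81424239] [-2.54076164  0.98470464 -0.03541595] [ -6.29770673 -15.40129535   7.92947042] [ 5.4 30.  94.  -0.3 56.2 11.7]
```

Emit:
apply_moves([
  [[-1.5,-0.6,0,0,0,0,1],[-2.8,-1.1,0,0,0,0.04,1],[-2.8,-1.1,0,0,0,0.08,1],[-2.8,-1.1,0,0,0,0.12,1],[-2.8,-1.1,0,0,0,0.16,1],[-2.8,-1.1,0,0,0,0.19,1],[-2.8,-1.1,0,0,0,0.22,1],[-2.8,-1.1,0,0,0,0.22,1]],
])

```text
t: 16.3
tool_pos: [0.4872, 0.163, 0.0635]
orientation: [-180.0, -0.0, 71.3]
force: [-3.0, 4.1, 5.4]
width: 0.0088
grip_force: 40.0
```

```bash
python3 - <<'E'
from h import *
o=arm.get_obs(); print(o['orientation'],o['torque'],o['force'],o['joint_positions'].round(1))
E
```

```text
[-1.79989855e+02 -1.91600183e-02  7.12618540e+01] [0.58580432 0.44015599 0.48196279] [-2.96836395  4.1460358   5.35872379] [ 5.3 29.9 94.3  0.  55.8 24. ]
```

Emit:
apply_moves([
  [[0,0,0,0,0,0.03,1],[0,0,0,0,0,0.05,1],[0,0,0,0,0,0.05,1],[0,0,0,0,0,0.05,1]],
])

```text
t: 16.7
tool_pos: [0.4872, 0.163, 0.0635]
orientation: [-180.0, -0.0, 68.5]
force: [-2.9, 4.1, 5.6]
width: 0.009
grip_force: 40.0
```

```bash
python3 - <<'E'
from h import *
o=arm.get_obs(); print(o['orientation'],o['torque'],o['force'],o['joint_positions'].round(1))
E
```

```text
[-1.79992179e+02 -8.27055257e-03  6.84896245e+01] [0.53446358 0.471597   0.69787003] [-2.92621483  4.1052634   5.63572801] [ 5.3 29.9 94.3  0.  55.8 26.8]
```

The torque climbs while the wing stays put, so this is the hard stop. Next is the quarter-turn back-off.

Emit:
apply_moves([
  [[0.2,0.1,0,0,0,-0.12,1],[0.4,0.2,0,0,0,-0.24,1],[0.5,0.3,0,0,0,-0.36,1],[0.6,0.4,0,0,0,-0.48,1],[0.8,0.5,0,0,0,-0.6,1],[0.9,0.6,0,0,0,-0.72,1],[1.0,0.7,0,0,0,-0.84,1],[1.2,0.8,0,0,0,-0.96,1],[1.3,0.9,0,0,0,-1.08,1],[1.4,1.0,0,0,0,-1.2,1],[1.5,1.1,0,0,0,-1.32,1],[1.6,1.2,0,0,0,-1.44,1],[1.7,1.3,0,0,0,-1.54,1],[1.8,1.3,0,0,0,-1.6,1],[1.8,1.3,0,0,0,-1.64,1],[1.8,1.3,0,0,0,-1.64,1],[1.8,1.3,0,0,0,-1.64,1]],
])

```text
t: 18.4
tool_pos: [0.4892, 0.1641, 0.0635]
orientation: [180.0, -0.0, 162.4]
force: [-2.1, 3.5, 3.9]
width: 0.0083
grip_force: 40.0
```

```bash
python3 - <<'E'
from h import *
o=arm.get_obs(); print(o['orientation'],o['torque'],o['force'],o['joint_positions'].round(1))
w=arm.capture('wrist'); C=cloud(w); s=arm.capture('side'); c=arm.capture('scene')
save('w5.png',np.hstack([cv2.resize(w['image'],(400,300)),cv2.resize(s['image'][150:230,125:230],(400,300),interpolation=cv2.INTER_CUBIC)]))
a=np.radians(73.25); X=np.array([np.cos(a),np.sin(a)]); Y=np.array([-X[1],X[0]]); N=np.array([.50034,.20852])+.0265*X
for n,C in(('w',C),('s',cloud(s)),('c',cloud(c))):
  D=C[...,:2]-N; x=D@X*1e3; y=D@Y*1e3; z=C[...,2]*1e3
  m=(np.hypot(x+70,y)<19)&(z>82)&(z<90); print(n,m.sum())
  if m.sum()>20: print(cv2.minAreaRect(np.c_[x[m],y[m]].astype(np.float32)*10))
  m=(abs(x)<32)&(abs(y)<19)&(z>45)&(z<51)
  if m.sum()>20: print('block',m.sum(),x[m].min(),x[m].max(),y[m].min(),y[m].max(),np.median(z[m]))
E
```

```text
[ 1.79965187e+02 -1.22922043e-04  1.62359461e+02] [0.5233543  0.26264568 0.01244012] [-2.11913787  3.46128979  3.86035469] [  5.4  30.1  93.9   0.   56.  -67. ]
w 1913
((-675.8475341796875, 48.40028381347656), (287.7477111816406, 268.43975830078125), 30.82594871520996)
block 4555 -26.22019142154978 24.147672118655827 -14.109851164177496 16.01240739940977 48.54691402192488
s 40
((-705.905029296875, 99.22576904296875), (125.65318298339844, 303.378662109375), 73.70496368408203)
block 122 -29.77927239489853 23.074852157893584 -13.40755782923964 16.548588437463923 49.54267813456809
c 21
((-714.5750732421875, 115.47624206542969), (294.8659362792969, 86.27507781982422), 1.0311416387557983)
block 221 -25.08993028291207 24.8756339762264 -13.869378565884878 16.52858669184295 47.46176222272924
```

View pics/w5.png

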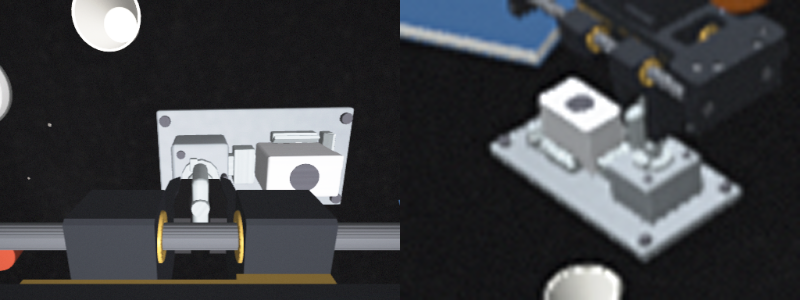

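The wing is gripped at (200,190), square across the clamp at about 1.55–1.64 rad. The block is flat in the nest (x ≈ −1, y ≈ 1, top 48 mm) and nothing touches it. The crucible is standing. I'm handing the job in.

```bash
python3 -c "
from cell import arm
print(arm.hand_in())"
```

```text
the job is handed in; nothing more can be done
None
```

The job is handed in: the block is flat in the nest with its tab in the slot, and the thumbscrew was turned to its stop, backed off about a quarter turn (estimated 1.55–1.64 rad) and is still gripped at 40 N; the hand-in returned no verdict.

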